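Tighten the bench chuck on a countersink bit and lock it

ROBOT

A 7-joint arm with a two-finger parallel gripper is mounted at the origin on the work surface. World frame = base frame: x ahead of the robot, y to its left, z up, the work surface at z = 0. Lengths are in m, angles in rad, forces in N, time in s.
With the tool pointing down it reaches from about 0.4 to 0.85 m from the base axis. Payload 4.5 kg.
Tool frame: the origin (TCP) lies midway between the tips of the shut fingers; the grasp point (between the pads) lies arm.hold_point_z behind it (arm.hold_point_z is the distance from the TCP to the grasp point, in m); z points along the fingers, y is the line along which they close (so a half turn about z gives the same grasp; the last joint's range is limited). The gripper opens to 85 mm and grips with 20 to 120 N. Pads are 22 mm wide; open, the fingers measure 114 mm over their backs; the gripper's body (76 mm by 85 mm) begins 54 mm behind the grasp point. The pads swing forward as they close: fully open they stand 13 mm farther back than shut.
Start: joints at [1.3, 0.689, -0.195, 1.565, 0.157, 0.902, -0.215], TCP at [0.188, -0.596, 0.231] pointing down, gripper open.
Joint ranges: [-3.01, 3.01], [-0.46, 2.08], [-1.47, 1.51], [0.13, 2.56], [-1, 4.14], [0.04, 2.09], [-2.66, 2.66]. Speed limits (rad/s): [2.57, 2.57, 3.14, 3.14, 3.14, 3.14, 3.14].

INTERFACE

Orientations are given as a rotation vector (axis times angle).
In Python, from bench import arm gives the robot as it stands.
- The arm moves only by the tool jog_arm, never from a script. Its argument "commands" is a list that holds one entry, the list of rows, each a list of 5 numbers: the finger opening in cm, from 0 to 8.54, then the shift along the tool's x, y, z in cm, then the turn about the tool's z in units of 6 degrees (1.0 is 6 degrees). In form: [[[fingers, dx, dy, dz, roll], ...]]. A call has exactly 10 rows; each row is the pose to reach, as a shift and turn from the pose commanded when the call began, along the tool's axes at that moment; what a row does not reach only later rows make up. A row lasts 1/8 s, in which the tool goes at most 62.5 mm and 10.7 degrees, less where a joint would pass 70% of its speed; a pose out of reach is approached as far as the arm can. A call with a gripper value outside its range is refused whole. The fingers move at their own pace and stop on an object; "newtons" is the grip in N (left out, the last holds). Time passes only in rows, so rows that repeat a pose let the fingers close, or fill a call up. It gives the time, the measured TCP pose, the force, the opening and the grip force at its end, in the units of the state.
- arm.get_obs(): the state, without advancing time (a new reading comes with each control period).
- arm.camera(name): name is "side" or "top"; returns (picture, depth): 384x512x3 uint8, blue, green, red; 384x512 float32, m along the optical axis (not along the pixel's ray), 0 where there is no reading.
- arm.camera_params(name): a dict with "fx", "fy", "cx", "cy" (pixels), "R" (3x3) and "t" (3): a world point X has camera coordinates R X + t. Camera axes: x right, y down, z forward; pixel columns grow to the right and rows downward; lengths in m; the calibration is good to about 2 mm. A picture is of the moment at which its call begins. camera_params takes no time and is no camera call.
- arm.hand_in(): hands the job in; it is judged then, once.
The state is a dict: "clock": time; "joint_positions": joint angles; "joint_velocities": joint speeds; "joint_torque": joint torques, N m; "tcp_pos": TCP position; "orientation": TCP orientation; "wrist_force": force on the tool from outside, world axes, zero at the start; "ft_torque": the same for the moment, N m; "finger_gap": opening from 0.0 (shut) to 1.0 (fully open); "grasp_force": force on a finger pad.
Only numpy, scipy, OpenCV 4.12 (cv2) and the standard library are available. Lean on these libraries where they do the work, as an engineer would, in place of code of your own. Each camera call takes 0.05 s, during which the arm holds its last target. There are 200 camera calls.

TASK

The countersink bit stands loose in the open chuck of the bench fixture. Turn the chuck's sleeve clockwise (seen from above) until the jaws hold the bit tight and upright, then swing the fixture's lock lever all the way down shut. Leave the other things on the bench where they are.

Things in the scene. Friction and masses are not known exactly. Their poses are not given: they have to be found in the camera images.
- fixture: the bench fixture, fixed to the bench: aluminium base plate 100 mm (x) by 270 mm (y), 12 mm thick, carrying an upright drill chuck and, 85 mm from it, a small lever block. Origin on the bench under the chuck's axis, z up; the lever block lies towards its own -y
- chuck_axis (a point): point on the chuck's vertical axis at a good height to grip the sleeve, 78 mm above the bench. The black ribbed sleeve is a round cylinder 42 mm in diameter, from 48 to 88 mm above the bench; below it is a fixed collar 48 mm in diameter, top at 46 mm; above it the steel jaws and nose reach to 98 mm and the bit to 117 mm
- sleeve (a joint): turn of the sleeve in rad, growing clockwise seen from above; 0 is fully open, 2.4 the end stop. Each jaw moves in 2 mm per rad. The jaws first touch the bit at about 2.0; from about 2.25 on they hold it tight. It starts between 0 and 0.6, turns with about 0.15 N m, a little more as it tightens, and stays where it is left, so it can be turned in several grasps
- jaw1: one of the three steel jaws around the bit, at 120 degrees, 26 mm tall, 5.5 mm wide, all driven by the sleeve; origin on the bench under the chuck's axis
- jaw2: jaw 2, as jaw1
- jaw3: jaw 3, as jaw1
- bit: the steel countersink bit, standing loose in the open chuck: round shank 10 mm in diameter, head 15 mm in diameter ending in a point, 62 mm long, 35 g. Origin at the foot of its shank, z along it. Its foot stands in the chuck's bore, 55 mm above the bench
- lever_hinge (a point): middle of the lever's hinge pin, 34 mm above the bench, 85 mm from the chuck's axis towards the fixture's -y; the pin lies along the fixture's x
- lever_tip (a point): middle of the upper face of the lever's black grip, 72 mm along the lever from the hinge and 6 mm above the hinge's plane; the grip is 20 mm wide, 22 mm long, 12 mm thick, the steel arm 12 mm wide
- lever (a joint): swing of the lock lever in rad: 0 is shut, lying level, pointing away from the chuck; it grows as the lever rises towards the chuck (1.57 would be upright, stop at 1.4). It starts between 0.7 and 1.15, needs about 1.2 N at its grip to move and stays where it is left
- gearmotor: bystander: geared motor lying on the bench, 37 mm thick, 110 mm long with its shaft; origin under its middle
- hex_driver: bystander: blue-handled driver lying on the bench, about 30 mm high; origin near its middle
- bit_holder: bystander: wooden block 36 x 70 x 22 mm with three small bits standing in it (top at 50 mm); origin under its centre
- wheel: bystander: roller wheel lying flat, about 94 mm across, 40 mm high; origin under its centre
- cutter: bystander: red utility knife, 160 mm long, 18 mm high; origin under its middle
- screw_tray: bystander: clear tray of screws, 100 x 75 x 26 mm; origin under its centre

How it is judged:
On the way, in this order (a step that is already met when the one before it is completed fails the run):
1. the chuck's three jaws hold the bit tight and upright (contact force between each of jaw1, jaw2, jaw3 and bit above 4 N and angle between bit's own z axis and vertical below 0.08 rad and horizontal distance between bit and chuck_axis below 0.0025 m and z of bit in the frame of fixture below 0.062 m), for 0.2 s.
2. the lock lever is swung down shut (value of joint lever below 0.12 rad), for 0.2 s.
At the end, for the whole second after the job is handed in: each of the three jaws presses on the bit with more than 4 N; the bit's foot is within 2.5 mm of the chuck's axis and less than 7 mm above the bore's floor; it stands within 0.08 rad of upright and at rest; the lever is within 0.12 rad of shut (all of step 1 and value of joint lever below 0.12 rad and linear speed of bit below 0.02 m/s); the robot touches nothing.
It fails at once if another thing on the bench was pushed more than 40 mm away (distance of any of gearmotor, hex_driver, bit_holder, wheel, cutter, screw_tray from where it was at the start of the episode above 0.04 m).
It also fails if it takes over 54 s, if anything falls off the work surface, if the arm or the gripper's body presses on something with over 40 N, if the wrist force passes 120 N, or if a joint passes its speed limit or range.

## Working session

There is one attempt and no reset: what is moved stays moved. The work goes in short steps, Python scripts to look and compute and a tool call to move; the robot and the scene stay as the last step left them, time stands still between calls to the robot, and variables do not carry over. Pictures are saved under pics/ and viewed, at most 10 in all, crops included, and the job is handed in when it is done.

Besides the shell and the picture viewer there is one more tool, called by a JSON object that holds its "api" and its "payload". jog_arm: Moves the arm, as the interface text tells. Its arguments: {"type":"object","properties":{"commands":{"type":"array","items":{"type":"array","items":{"type":"array","items":{"type":"number"}}}},"newtons":{"type":"number"}},"required":["commands"]}

```bash
ls; mkdir -p pics
python3 - <<'E'
from bench import arm
import cv2,numpy as np
o=arm.get_obs()
for k,v in o.items(): print(k,np.round(v,3))
print(arm.hold_point_z)
for n in("top","side"):
    p,d=arm.camera(n); cv2.imwrite(f"pics/{n}0.png",p); np.save(f"{n}0.npy",d)
    c=arm.camera_params(n); print(n,c)
E
```

```text
pics
clock 0.0
joint_positions [ 1.3    0.69  -0.195  1.566  0.157  0.902 -0.215]
joint_velocities [-0.    -0.     0.001 -0.001 -0.001  0.     0.002]
joint_torque [-0.0000e+00 -5.3961e+01 -1.2670e+00 -1.5854e+01  9.0000e-03  9.0000e-03
 -0.0000e+00]
tcp_pos [ 0.187 -0.596  0.23 ]
orientation [-3.103e+00 -4.770e-01  1.000e-03]
wrist_force [-1.032  0.591 -0.511]
ft_torque [ 0.053 -0.005  0.04 ]
grasp_force 0.0
finger_gap 1.001
0.0187
top {'fx': 381.33380949443824, 'fy': 381.33380949443824, 'cx': 254.34715493653712, 'cy': 182.0100850704468, 'R': array([[ 0.0247231 , -0.99961617, -0.01250136],
       [-0.99695158, -0.02372764, -0.07432731],
       [ 0.07400215,  0.01430085, -0.99715554]]), 't': array([-0.00406641,  0.56806988,  1.28260591])}
side {'fx': 452.72633160851666, 'fy': 452.72633160851666, 'cx': 256.1444889140848, 'cy': 197.19200278919652, 'R': array([[-0.989758  , -0.1423387 ,  0.01089914],
       [-0.08484416,  0.52512752, -0.84678365],
       [ 0.11480665, -0.83903563, -0.53182577]]), 't': array([0.56228264, 0.10481784, 1.12906237])}
```

View pics/top0.png

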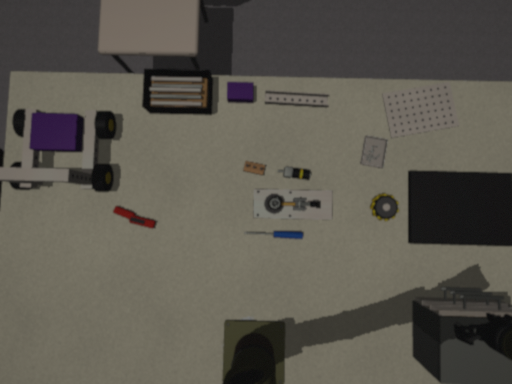

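View pics/side0.png

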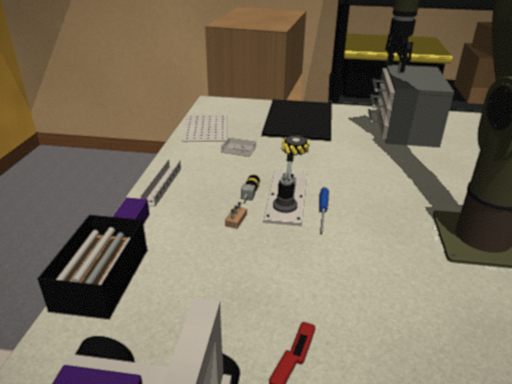

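Top view: chuck at about (274,203), lever block at (300,204), and its grip at (316,204). The plate spans columns 253–332. The driver is at (285,235), the gearmotor at (296,173) and the bit holder at (255,168). I'll measure these next.

```bash
cat > h.py <<'E'
import numpy as np,cv2
from bench import arm
def cloud(n,d):
    c=arm.camera_params(n); v,u=np.mgrid[:384,:512]
    P=np.stack([(u-c['cx'])/c['fx']*d,(v-c['cy'])/c['fy']*d,d],-1)
    return (P-c['t'])@c['R']
def proj(n,X):
    c=arm.camera_params(n); q=c['R']@X+c['t']; return q[0]/q[2]*c['fx']+c['cx'],q[1]/q[2]*c['fy']+c['cy']
E
python3 - <<'E'
from h import *
d=np.load('top0.npy'); W=cloud('top',d)
sub=W[185:225,245:340]; z=sub[...,2]
print('bench z',np.median(W[240:280,150:230,2]))
m=(z>.007)&(z<.018); r=cv2.minAreaRect((sub[m][:,:2]*1000).astype(np.float32)); print('plate',r,m.sum())
for lo,hi in((.06,.095),(.095,.13),(.025,.06)):
    m=(z>lo)&(z<hi); print(lo,m.sum(),np.round(sub[m].mean(0),4),np.round(sub[m].min(0),3),np.round(sub[m].max(0),3))
print((z[8:32,12:80:2]*1000).round().astype(int)[::2])
S=cloud('side',np.load('side0.npy'))[130:225,255:315]
r0=S[...,2]
for lo,hi in((.055,.085),(.09,.13),(.028,.055)):
    m=(r0>lo)&(r0<hi); print('side',lo,m.sum(),np.round(S[m].mean(0),4),np.round(S[m].min(0),3),np.round(S[m].max(0),3))
m=(r0>.007)&(r0<.018);print(cv2.minAreaRect((S[m][:,:2]*1000).astype(np.float32)))
for n,b in(('top',(240,185,340,225)),('side',(255,125,315,230))):
    p=cv2.imread(f'pics/{n}0.png')[b[1]:b[3],b[0]:b[2]]; cv2.imwrite(f'pics/{n}0c.png',cv2.resize(p,None,fx=5,fy=5,interpolation=2))
E
```

```text
bench z -0.00038224980813622675
plate ((500.6505432128906, -110.40080261230469), (110.28577423095703, 296.1002197265625), 0.013487549498677254) 1649
0.06 112 [ 0.4952 -0.0872  0.0843] [ 0.474 -0.175  0.06 ] [ 0.517 -0.037  0.095]
0.095 71 [ 0.4953 -0.1093  0.1034] [ 0.48  -0.186  0.095] [ 0.509 -0.046  0.115]
0.025 259 [ 0.4958 -0.1175  0.0398] [ 0.467 -0.215  0.025] [ 0.525 -0.025  0.06 ]
[[   9   16   15   12   10   12    9   12   12   11   16   10    9    8
    14    9   10   12   15    8   13   13    9   14   16   14    9   14
    16   13   10   10   13   10]
 [  11   11    6   10    9   11   13   24   25   20   24   11    9   11
    14   15   12   11   16   13   14   13    8   10   10   13   17   14
    11   13   13   12   13   12]
 [  10   13   13   11    9   24   24   24   47   81   23   23   23   15
    11   17   13   17   15    9   11   11   13   18   11   16   11   14
    13   10   15   11   12   10]
 [  16   11   12   14   13   24   47   90   93   98   93   87   21   14
     8   13   13   11   19   46   42   45   46   45   45   11   14   10
    13    9    9   11   13    9]
[... 1078 characters left out ...]
2   12   11    7    9   19   25   21   25   14    7   13
    11   11   11   13   15   13   16   10   11   12    9   19   14   11
    12   17   12   12   16   13]
 [  15   12 1321   10   13   16   10   10   11   14   14   11   11   14
    15   14   16   10   13    6   11   12   12    9    9   13    8   10
    16   16   12   19    7   14]]
side 0.055 217 [ 0.4965 -0.0643  0.0709] [ 0.476 -0.169  0.055] [ 0.518 -0.029  0.085]
side 0.09 147 [ 0.4976 -0.0894  0.0987] [ 0.482 -0.181  0.09 ] [ 0.512 -0.033  0.116]
side 0.028 466 [ 0.5004 -0.2493  0.0374] [ 0.45  -0.467  0.028] [ 0.596 -0.024  0.055]
((537.6707763671875, -273.4471740722656), (588.7537841796875, 194.5740509033203), 88.58782196044922)
```

View pics/top0c.png

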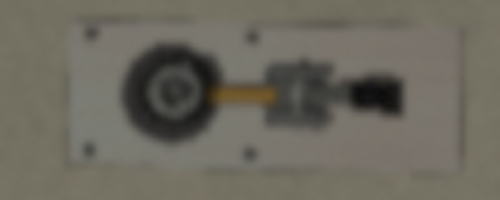

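View pics/side0c.png

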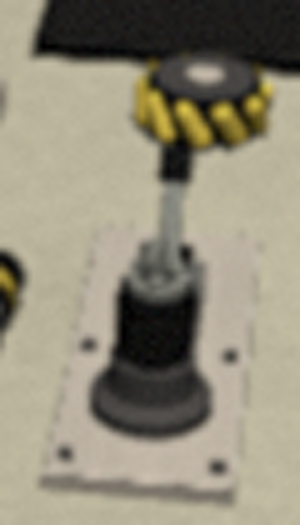

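The crops show the chuck nose centre at top-image pixel (274,203). The lever grip is black, at (315,203.5), raised and pointing away from the chuck. The plate is almost aligned with the world axes. Now I'll refine the centre and work out the first move.

```bash
cat >> h.py <<'E'
from scipy.spatial.transform import Rotation as Ro
from scipy.optimize import least_squares
def ray(n,u,v,z):
    c=arm.camera_params(n); R=c['R']; o=-R.T@c['t']; g=R.T@[(u-c['cx'])/c['fx'],(v-c['cy'])/c['fy'],1]
    return o+g*(z-o[2])/g[2]
def shift(target):
    o=arm.get_obs(); R=Ro.from_rotvec(o['orientation'])
    print('tool x,y,z cols',np.round(R.as_matrix(),3).tolist())
    print('shift cm',np.round(100*R.inv().apply(np.array(target)-o['tcp_pos']),2),'q',np.round(o['joint_positions'],2))
E
python3 - <<'E'
from h import *
for n,b in(('top',(185,225,245,295)),('side',(165,215,265,315))):
    W=cloud(n,np.load(n+'0.npy'))[b[0]:b[1],b[2]:b[3]].reshape(-1,3)
    for lo,hi in((.053,.085),(.075,.093),(.093,.12)):
        p=W[(W[:,2]>lo)&(W[:,2]<hi)]; x,y=p[:,0],p[:,1]
        f=least_squares(lambda q:np.hypot(x-q[0],y-q[1])-.021,[.497,-.06],loss='soft_l1',f_scale=.002).x
        print(n,lo,len(p),'circ',f.round(4),'mid',((p.min(0)+p.max(0))/2).round(4),'mean',p.mean(0).round(4))
print('nose ray',ray('top',274.2,203.2,.1).round(4), 'grip ray',ray('top',315,203.5,.107).round(4))
# plate corners in top picture
for u,v in((70,20),(65,165),(463,25),(463,172)): print(ray('top',(u+.5)/5-.5+240,(v+.5)/5-.5+185,.012).round(4))
shift([.4965,-.062,.20])
E
```

```text
top 0.053 30 circ [ 0.4982 -0.0601] mid [ 0.4954 -0.0568  0.0694] mean [ 0.4923 -0.0537  0.0708]
top 0.075 61 circ [ 0.4963 -0.0585] mid [ 0.4952 -0.0568  0.085 ] mean [ 0.4944 -0.0572  0.0871]
top 0.093 58 circ [ 0.4892 -0.0752] mid [ 0.495  -0.0577  0.1041] mean [ 0.4962 -0.0585  0.1003]
side 0.053 221 circ [ 0.4972 -0.0555] mid [ 0.4971 -0.0971  0.069 ] mean [ 0.4964 -0.0618  0.07  ]
side 0.075 141 circ [ 0.4975 -0.0567] mid [ 0.4973 -0.0976  0.0841] mean [ 0.4968 -0.0516  0.0843]
side 0.093 74 circ [ 0.4954 -0.071 ] mid [ 0.4969 -0.0498  0.1045] mean [ 0.4984 -0.0507  0.1011]
nose ray [ 0.4958 -0.0565  0.1   ] grip ray [ 0.4978 -0.1856  0.107 ]
[0.5459 0.0119 0.012 ]
[0.4465 0.0128 0.012 ]
[ 0.5489 -0.2577  0.012 ]
[ 0.4486 -0.2587  0.012 ]
tool x,y,z cols [[0.954, 0.3, -0.001], [0.3, -0.954, 0.002], [-0.0, -0.002, -1.0]]
shift cm [ 45.51 -41.62   3.12] q [ 1.3   0.69 -0.19  1.57  0.16  0.9  -0.22]
```

{"api": "jog_arm", "payload": {"commands": [[[8.5,5,-4.6,0,0],[8.5,10,-9.2,0,0],[8.5,15,-13.8,0,0],[8.5,20,-18.4,0,0],[8.5,25,-23,0,0],[8.5,30,-27.7,0.5,0],[8.5,35,-32.3,1,0],[8.5,40,-36.9,2,0],[8.5,44,-40.6,3,0],[8.5,45.7,-42.1,3,0]]], "newtons": 40}}

```text
clock: 1.35
tcp_pos: [0.4977, -0.0556, 0.2007]
orientation: [3.105, 0.477, -0.001]
wrist_force: [0.6, -0.6, -0.4]
finger_gap: 0.993
grasp_force: 0.0
```

Run:
```python
from h import *
shift([.4965,-.057,.15])
```

```text
tool x,y,z cols [[0.954, 0.3, -0.001], [0.3, -0.954, -0.0], [-0.001, -0.0, -1.0]]
shift cm [-0.15  0.1   5.07] q [ 0.09  0.57 -0.11  1.97  0.11  0.6  -1.36]
```

{"api": "jog_arm", "payload": {"commands": [[[8.5,0,0,0,-1.7],[8.5,0,0,0,-3.4],[8.5,0,0,0,-5.1],[8.5,0,0,0,-6.8],[8.5,0,0,0,-8.5],[8.5,0,0,0,-10.2],[8.5,0,0,0,-11.9],[8.5,0,0,0,-13.6],[8.5,0,0,0,-15.3],[8.5,0,0,0,-17]]]}}

```text
clock: 2.6
tcp_pos: [0.4969, -0.0576, 0.201]
orientation: [-1.576, -2.717, 0.001]
wrist_force: [-0.6, 0.7, 0.2]
finger_gap: 0.994
grasp_force: 0.0
```

Run:
```python
from h import *
shift([.4965,-.057,.056])
```

```text
tool x,y,z cols [[-0.497, 0.868, -0.001], [0.868, 0.497, -0.0], [0.0, -0.001, -1.0]]
shift cm [7.00e-02 1.00e-02 1.45e+01] q [ 0.42  0.64 -0.64  1.95  0.56  0.74 -0.04]
```

{"api": "jog_arm", "payload": {"commands": [[[8.5,0,0,0.5,-1.5],[8.5,0,0,1,-3],[8.5,0,0,2,-4.5],[8.5,0,0,4,-6],[8.5,0,0,6,-7.5],[8.5,0,0,8,-8],[8.5,0,0,10,-8],[8.5,0,0,12,-8],[8.5,0,0,13.5,-8],[8.5,0,0,14.5,-8]]]}}

```text
clock: 3.85
tcp_pos: [0.4968, -0.0576, 0.0554]
orientation: [-0.343, -3.122, 0.0]
wrist_force: [-0.3, 0.7, 0.3]
finger_gap: 1.0
grasp_force: 0.0
```

Run:
```python
from h import *
shift([.4965,-.057,.056])
for n,b in(('top',(240,165,340,240)),('side',(235,110,335,230))):
    p,d=arm.camera(n); p=cv2.resize(p[b[1]:b[3],b[0]:b[2]],None,fx=4,fy=4,interpolation=2)
    cv2.imwrite(f'pics/{n}1.png',p)
a=cv2.imread('pics/top1.png');c=cv2.imread('pics/side1.png')
cv2.imwrite('pics/both1.png',np.vstack([a,c])[:, :] if 0 else np.hstack([cv2.copyMakeBorder(a,0,180,0,0,0),c])[:600,:800])
```

```text
tool x,y,z cols [[-0.976, 0.217, -0.001], [0.217, 0.976, -0.0], [0.001, -0.0, -1.0]]
shift cm [ 0.05  0.05 -0.06] q [ 0.4   0.91 -0.63  2.05  1.07  0.55  0.33]
```

View pics/both1.png

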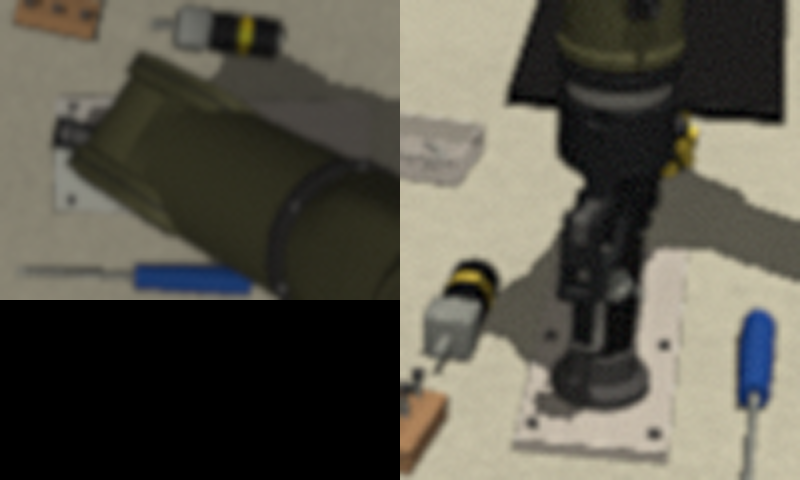

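The side crop shows the fingers on either side of the sleeve at about (600,320), above the collar, with nothing touched. I'll close the gripper.

{"api": "jog_arm", "payload": {"commands": [[[6,0,0,0,0],[5,0,0,0,0],[4,0,0,0,0],[3.5,0,0,0,0],[3.5,0,0,0,0],[3.5,0,0,0,0],[3.5,0,0,0,0],[3.5,0,0,0,0],[3.5,0,0,0,0],[3.5,0,0,0,0]]], "newtons": 40}}

```text
clock: 5.2
tcp_pos: [0.4982, -0.0554, 0.0574]
orientation: [0.341, 3.121, 0.005]
wrist_force: [-0.8, 3.5, 6.3]
finger_gap: 0.48
grasp_force: 40.0
```

{"api": "jog_arm", "payload": {"commands": [[[3.5,0,0.2,0,1.5],[3.5,0,0.2,0,3],[3.5,0,0.2,0,4.5],[3.5,0,0.2,0,6],[3.5,0,0.2,0,7.5],[3.5,0,0.2,0,9],[3.5,0,0.2,0,10.5],[3.5,0,0.2,0,12],[3.5,0,0.2,0,13.5],[3.5,0,0.2,0,15]]]}}

```text
clock: 6.45
tcp_pos: [0.4982, -0.0554, 0.0574]
orientation: [2.454, 1.96, 0.002]
wrist_force: [-1.3, 1.8, 7.1]
finger_gap: 0.485
grasp_force: 40.2
```

Run:
```python
from h import *
shift([.4965,-.057,.056]); print(arm.get_obs()['ft_torque'])
```

```text
tool x,y,z cols [[0.221, 0.975, 0.002], [0.975, -0.221, -0.0], [0.0, 0.002, -1.0]]
shift cm [-0.19 -0.14  0.14] q [ 0.17  0.84 -0.25  2.06  0.65  0.32 -0.84]
[0.15538674 0.22969369 0.16623666]
```

{"api": "jog_arm", "payload": {"commands": [[[3.5,0,0,0,0.7],[3.5,0,0,0,1.4],[3.5,0,0,0,2.1],[3.5,0,0,0,2.8],[3.5,0,0,0,3.4],[3.5,0,0,0,4],[3.5,0,0,0,4.5],[3.5,0,0,0,5],[3.5,0,0,0,5],[3.5,0,0,0,5]]]}}

```text
clock: 7.7
tcp_pos: [0.4984, -0.0552, 0.0573]
orientation: [2.873, 1.27, 0.003]
wrist_force: [-0.4, 0.5, 7.0]
finger_gap: 0.478
grasp_force: 40.4
```

Run:
```python
from h import *
shift([.4965,-.057,.056]); print(arm.get_obs()['ft_torque'])
```

```text
tool x,y,z cols [[0.673, 0.739, 0.002], [0.739, -0.673, -0.0], [0.001, 0.002, -1.0]]
shift cm [-0.26 -0.02  0.13] q [ 0.11  0.83 -0.15  2.06  0.43  0.27 -1.14]
[0.02736686 0.04219671 0.77802265]
```

{"api": "jog_arm", "payload": {"commands": [[[3.5,0,0,0,0.3],[3.5,0,0,0,0.6],[3.5,0,0,0,0.9],[3.5,0,0,0,1.2],[3.5,0,0,0,1.5],[3.5,0,0,0,1.8],[3.5,0,0,0,2],[3.5,0,0,0,2],[3.5,0,0,0,2],[3.5,0,0,0,2]]]}}

```text
clock: 8.95
tcp_pos: [0.4996, -0.0545, 0.0571]
orientation: [2.99, 0.962, 0.007]
wrist_force: [1.8, 2.1, 6.2]
finger_gap: 0.479
grasp_force: 40.5
```

Run:
```python
from h import *
shift([.4965,-.057,.056]); print(arm.get_obs()['ft_torque'])
```

```text
tool x,y,z cols [[0.812, 0.583, 0.004], [0.583, -0.812, 0.001], [0.004, 0.002, -1.0]]
shift cm [-0.4   0.02  0.11] q [ 0.09  0.83 -0.11  2.06  0.33  0.26 -1.26]
[ 0.37766127 -0.39217034  0.85293248]
```

{"api": "jog_arm", "payload": {"commands": [[[3.5,0,0,0,0],[3.5,0,0,0,0],[3.5,0,0,0,0.2],[3.5,0,0,0,0.4],[3.5,0,0,0,0.6],[3.5,0,0,0,0.8],[3.5,0,0,0,1],[3.5,0,0,0,1],[3.5,0,0,0,1],[3.5,0,0,0,1]]], "newtons": 80}}

```text
clock: 10.2
tcp_pos: [0.5013, -0.0537, 0.0573]
orientation: [3.034, 0.813, 0.012]
wrist_force: [3.6, 1.8, 5.1]
finger_gap: 0.468
grasp_force: 81.4
```

Run:
```python
from h import *
shift([.4965,-.057,.056]); print(arm.get_obs()['ft_torque'])
```

```text
tool x,y,z cols [[0.866, 0.5, 0.008], [0.5, -0.866, 0.002], [0.007, 0.002, -1.0]]
shift cm [-0.58  0.05  0.13] q [ 0.08  0.83 -0.1   2.06  0.29  0.25 -1.32]
[ 0.43054315 -0.95393684  2.09563402]
```

The torque rose to 2.1 N m at the higher grip, so the sleeve is on its end stop. I'll release it and rise.

{"api": "jog_arm", "payload": {"commands": [[[5,0,0,0,0],[6,0,0,0,0],[8.5,0,0,0,0],[8.5,0,0,0,0],[8.5,0,0,-2,0],[8.5,0,0,-5,0],[8.5,0,0,-8,0],[8.5,0,0,-11,0],[8.5,0,0,-14,0],[8.5,0,0,-14,0]]]}}

```text
clock: 11.45
tcp_pos: [0.4988, -0.0557, 0.1981]
orientation: [3.037, 0.797, 0.006]
wrist_force: [0.3, 0.3, -1.4]
finger_gap: 0.998
grasp_force: 0.0
```

Run:
```python
from h import *
o=arm.get_obs(); shift([.4975,-.185,.20]); print(o['wrist_force'],o['ft_torque'])
p,d=arm.camera('side'); S=cloud('side',d)
b=(255,125,315,230); cv2.imwrite('pics/side2c.png',cv2.resize(p[b[1]:b[3],b[0]:b[2]],None,fx=5,fy=5,interpolation=2))
W=S[125:200,270:305].reshape(-1,3); W=W[(abs(W[:,0]-.4975)<.012)&(W[:,2]>.055)&(W[:,2]<.13)&(W[:,1]<-.09)]
print(np.c_[W].round(3)[::4].tolist())
```

```text
tool x,y,z cols [[0.871, 0.491, 0.004], [0.491, -0.871, -0.0], [0.004, 0.002, -1.0]]
shift cm [-6.46 11.2  -0.19] q [ 0.16  0.58 -0.21  1.97  0.21  0.61 -1.25]
[ 0.31186442  0.29196887 -1.41400266] [ 0.00686257 -0.01511908  0.00203261]
[[0.501, -0.182, 0.105], [0.498, -0.177, 0.105], [0.506, -0.177, 0.101], [0.495, -0.174, 0.104], [0.503, -0.171, 0.101], [0.492, -0.168, 0.104], [0.5, -0.17, 0.099], [0.489, -0.17, 0.1], [0.497, -0.171, 0.096], [0.505, -0.17, 0.092], [0.494, -0.165, 0.095], [0.502, -0.168, 0.09], [0.491, -0.165, 0.093], [0.496, -0.167, 0.088], [0.499, -0.168, 0.084], [0.499, -0.166, 0.082], [0.496, -0.161, 0.082], [0.495, -0.161, 0.079], [0.495, -0.156, 0.078], [0.492, -0.156, 0.075], [0.495, -0.158, 0.07], [0.497, -0.153, 0.07], [0.5, -0.156, 0.065], [0.499, -0.148, 0.066], [0.5, -0.152, 0.06], [0.494, -0.15, 0.059]]
```

View pics/side2c.png

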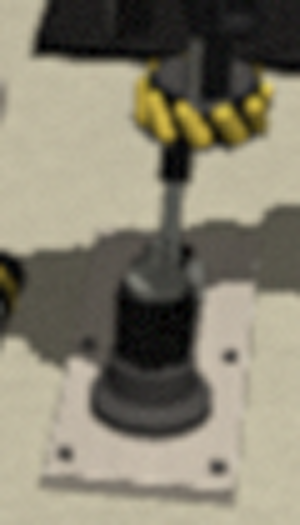

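The side view shows the jaws closed in on the bit, which stands upright at about (165,260). The lever still leans with its grip at (175,165). Next I'll shut the fingers and position between chuck and lever, above both.

{"api": "jog_arm", "payload": {"commands": [[[6,-1,1.8,0,1],[4,-2.2,4,0,2],[2,-3.3,6.1,0,3],[0,-3.3,6.1,0,4],[0,-3.3,6.1,0,4.9],[0,-3.3,6.1,0,4.9],[0,-3.3,6.1,0,4.9],[0,-3.3,6.1,0,4.9],[0,-3.3,6.1,0,4.9],[0,-3.3,6.1,0,4.9]]], "newtons": 40}}

```text
clock: 12.75
tcp_pos: [0.4989, -0.1248, 0.1963]
orientation: [-3.142, -0.002, -0.0]
wrist_force: [0.1, 0.1, 0.7]
finger_gap: -0.002
grasp_force: 0.0
```

Run:
```python
from h import *
shift([.4995,-.125,.085])
```

```text
tool x,y,z cols [[1.0, 0.001, 0.0], [0.001, -1.0, 0.0], [0.0, -0.0, -1.0]]
shift cm [ 0.06  0.02 11.13] q [ 0.2   0.6  -0.08  1.94  0.07  0.61 -1.49]
```

{"api": "jog_arm", "payload": {"commands": [[[0,0,0,4,0],[0,0,0,8,0],[0,0,0,11,0],[0,0,0,11,0],[0,0,1,11,0],[0,0,2,11,0],[0,0,3,11,0],[0,0,4,11,0],[0,0,5,11,0],[0,0,6,11,0]]]}}

```text
clock: 14.0
tcp_pos: [0.4989, -0.1854, 0.0863]
orientation: [-3.141, -0.002, -0.0]
wrist_force: [-0.2, 1.8, 0.8]
finger_gap: 0.001
grasp_force: 0.5
```

{"api": "jog_arm", "payload": {"commands": [[[0,0,0.5,0.5,0],[0,0,1,1,0],[0,0,1.4,1.6,0],[0,0,1.8,2.2,0],[0,0,2.2,2.8,0],[0,0,2.5,3.4,0],[0,0,2.7,3.9,0],[0,0,2.7,4.4,0],[0,0,2.7,4.7,0],[0,0,2.7,4.7,0]]]}}

```text
clock: 15.25
tcp_pos: [0.499, -0.2123, 0.04]
orientation: [3.141, 0.001, 0.001]
wrist_force: [-1.5, 0.2, 7.8]
finger_gap: 0.003
grasp_force: 3.8
```

{"api": "jog_arm", "payload": {"commands": [[[0,0,0,0.2,0],[0,0,0,0.2,0],[0,0,0,0.2,0],[0,0,0,0,0],[0,0,0,-3,0],[0,0,0,-6,0],[0,0,0,-10,0],[0,0,0,-14,0],[0,0,0,-16,0],[0,0,0,-16,0]]]}}

```text
clock: 16.5
tcp_pos: [0.4999, -0.2121, 0.2006]
orientation: [3.14, 0.002, 0.005]
wrist_force: [-0.5, 0.6, -0.2]
finger_gap: 0.004
grasp_force: 0.0
```

Run:
```python
from h import *
o=arm.get_obs(); print(o['tcp_pos'],o['wrist_force'])
p,d=arm.camera('side'); S=cloud('side',d)
b=(255,105,315,230); cv2.imwrite('pics/side3c.png',cv2.resize(p[b[1]:b[3],b[0]:b[2]],None,fx=4.8,fy=4.8,interpolation=2))
m=(abs(S[...,0]-.499)<.006)&(S[...,2]<.13)&(S[...,1]<-.15)&(S[...,1]>-.24); W=S[m]; print(W.round(3)[::3].tolist())
m=(abs(S[...,0]-.498)<.02)&(S[...,2]>.098)&(S[...,2]<.13)&(abs(S[...,1]+.057)<.02); W=S[m]; print('bit',len(W),W.mean(0),W.max(0))
```

```text
[ 0.49993447 -0.21212344  0.20055874] [-0.5445141   0.55940591 -0.19927138]
[[0.504, -0.217, 0.038], [0.495, -0.218, 0.038], [0.497, -0.208, 0.04], [0.5, -0.206, 0.038], [0.502, -0.198, 0.038], [0.494, -0.202, 0.037], [0.496, -0.193, 0.038], [0.495, -0.187, 0.038], [0.494, -0.166, 0.04]]
bit 36 [ 0.49717423 -0.0503799   0.10721717] [ 0.50417559 -0.04552041  0.11778761]
```

View pics/side3c.png

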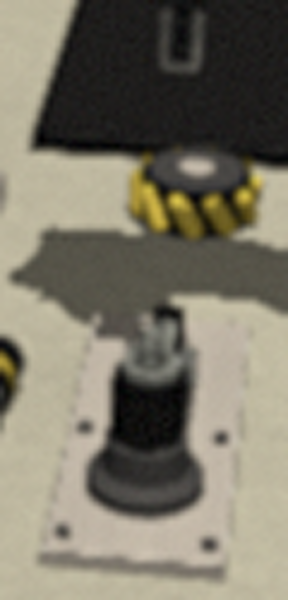

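The side view shows the lever lying level: its grip sits behind the chuck at (170,325), at z about 38–40 mm. The bit is upright in the jaws at (155,340) and the arm is clear. I'm handing in.

```bash
python3 -c "
from bench import arm
print(arm.hand_in())"
```

```text
the job is handed in; nothing more can be done
None
```

I turned the chuck sleeve clockwise to its end stop, so the bit is clamped and looks upright, swung the lever shut, and handed the job in at about 16.5 s; the hand-in returned no verdict, and I did not measure the jaw forces directly.

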